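Hold the coffee grinder's lid at pulse

TASK

Lift the coffee grinder's black lid by its metal bar up and off the forked stand, and set it into the grinder's mouth with the bar in line with the two white marks until it sits down flush. Then twist it clockwise (seen from above) against its spring until the bar points at the orange pulse marks, half way to the red lock marks, and hold it there: never let it go as far as the lock click, and finish with the gripper still holding the lid at the orange marks. Leave the jar, the mug and the canister where they stand.

Things in the scene. Friction and masses are not known exactly. Their poses are not given: they have to be found in the camera images.
- lid_bar (a point): Centre of the lid's handle bar (grip here): aluminium, orange tips, 112 long (lid x), 16 wide (y), 18 high; z up. At the start it lies across the stand's two prongs, the lid hanging level below it. Under the bar: 20 bare mm of a 20 dia stem, then the black plate 72 dia, 8 thick (underside 37 below this point). The lid is the same after a half turn about z.
- lid: The same lid (loose, 120 to 240 g), same axes; origin at the centre of its underside, 55 mm below the bar's centre. Below the plate: a plug 52 dia, 18 deep, foot tapered; at its foot two lugs, 10 wide, 5 thick, stick out along +x and -x (straight below the bar) to 35 from the axis.
- stand: Fixed steel fork on a wooden foot 160 x 130; origin on the table below the hang point. Two level prongs, 7 thick, tops 125 up, point to -x at y = -46 and +46; tips 30 out turn up 13. Crossbar and post 95 behind, no higher. Bar across the prongs (lid x along stand y) within 5 of the origin. Lid lifts straight up, plate 6 clear of each prong; raise it 80 or more before going sideways.
- mouth (a point): Centre of the grinder's mouth, on its top face, 115 mm up. Hole 56 dia in a 10 thick steel flange, with two lug slots 20 wide along +x and -x to 38 from the axis. Seated, the lid's plate lies on the flange, the bar's centre 37 above this point. Marks on the rim, 43 to 56 from the axis: white (entry) at +x and -x; 0.75 rad clockwise of each an orange one (pulse), 1.5 rad a red one (lock).
- grinder: The grinder, fixed: grey round body 116 dia (132 at its foot), 115 high; origin on the table at its axis, same axes as the mouth.
- pulse_mark (a point): Centre of one of the two orange marks, on the grinder's top face, 49.5 mm from the axis; the other lies straight opposite.
- ring (a joint): Angle (rad) of the sprung ring in the grinder that the lid's lugs drive: 0 at entry, grows clockwise from above, stop at 1.4. The lugs have 0.09 rad of play, so with the bar at orange (0.75) it reads about 0.66. A spring pulls it back to 0 (0.05 N m at 0, 0.14 N m at 0.75): a lid let go turns back. At 1.15 it clicks into lock, which must not happen.
- jar_mid (a point): Middle of a loose clip-top glass jar of coffee, 90 diameter, 150 high. Bystander.
- mug: Loose blue mug, 80 diameter, 90 high, handle at its +y; origin under its centre. Bystander.
- canister: Loose terracotta-coloured round canister with a wooden cap, 80 diameter, 110 high; origin under its centre. Bystander.

How it is judged (in metres and radians):
On the way, in this order (a step that is already met when the one before it is completed fails the run):
1. the lid is in the gripper, lifted off the stand (height (world z) of lid_bar above 0.155 m and contact force between lid and stand below 0.05 N and contact force between the fingers and lid above 1 N), for 0.1 s.
2. the lid sits down in the grinder's mouth, not yet twisted (z of lid_bar in the frame of mouth between 0.033 and 0.041 m and horizontal distance between lid_bar and mouth below 0.004 m and angle between lid_bar's own z axis and vertical below 0.08 rad and angle between the x axis of lid_bar and the x axis of mouth, either way round below 0.3 rad and value of joint ring below 0.25 rad), for 0.1 s.
At the end, for the whole second after the job is handed in: The lid sits in the grinder's mouth (within 4 mm sideways, plate on the collar within 4 mm, upright), its bar 0.58 to 0.92 rad clockwise of the white marks (orange: 0.75) with the sprung ring turned to 0.42 to 1.0 rad and still, and the fingers are gripping it (z of lid_bar in the frame of mouth between 0.033 and 0.041 m and horizontal distance between lid_bar and mouth below 0.004 m and angle between lid_bar's own z axis and vertical below 0.08 rad and angle between the x axis of lid_bar and the x axis of mouth, either way round between 0.58 and 0.92 rad and value of joint ring between 0.42 and 1 rad and velocity of joint ring between -0.1 and 0.1 rad/s and contact force between the fingers and lid above 1 N); the arm keeps its last pose, push and grip.
It fails at once if the lid is twisted into the lock (ring past 1.15 rad) (value of joint ring above 1.15 rad).
It fails at once if the jar is moved more than 30 mm or tipped (distance of jar_mid from where it was at the start of the episode above 0.03 m or angle between jar_mid's own z axis and vertical above 0.3 rad).
It fails at once if the mug is moved more than 30 mm or tipped (distance of mug from where it was at the start of the episode above 0.03 m or angle between mug's own z axis and vertical above 0.3 rad).
It fails at once if the canister is moved more than 30 mm or tipped (distance of canister from where it was at the start of the episode above 0.03 m or angle between canister's own z axis and vertical above 0.3 rad).
It also fails if it takes over 51 s, if anything falls off the work surface, if the arm or the gripper's body presses on something with over 40 N, if the wrist force passes 120 N, or if a joint passes its speed limit or range.

ROBOT

A 6-joint arm with a two-finger parallel gripper is mounted at the origin on the work surface. World frame = base frame: x ahead of the robot, y to its left, z up, the work surface at z = 0. Lengths are in mm, angles in rad, forces in N, time in s.
With the tool pointing down it reaches from about 325 to 875 mm from the base axis. Payload 4.4 kg.
Tool frame: the origin (TCP) lies on the centre line of the jaws, within the pads' length; the fingertips stand ahead of it and the grasp point (between the pads) lies 6 mm ahead of it (ctrl.tcp_to_tips is the z of the fingertips in the tool frame, in mm); z points along the fingers, y is the line along which they close (so a half turn about z gives the same grasp; the last joint's range is limited). The gripper opens to 85 mm and grips with 20 to 120 N. Pads are 22 mm wide; open, the fingers measure 114 mm over their backs; the gripper's body (76 mm by 85 mm) begins 54 mm behind the grasp point. The pads swing forward as they close: fully open they stand 13 mm farther back than shut.
Start: joints at [-0.15, 0.207, 1.542, -0, 1.393, -0.15], TCP at [575.002, -0.012, 256.282] pointing down, gripper open.
Joint ranges: [-2.73, 2.73], [-0.86, 2.22], [0.23, 2.46], [-1.11, 4.25], [0.08, 2.63], [-2.82, 2.82]. Speed limits (rad/s): [2.79, 2.79, 3.14, 3.14, 3.14, 3.14].

INTERFACE

Orientations are given as a 3x3 rotation matrix whose columns are the frame's x, y, z axes.
In Python, from plant import ctrl, sensors, optics gives the robot as it stands. Calls block until the motion is done:
- ctrl.move_ptp(position, orientation): joint-space move of the TCP to a pose.
- ctrl.move_l(position, rot=None, vel=150, threshold=None): straight line of the TCP; rot=None keeps the orientation; vel is the mean speed in mm/s. With threshold (N) it stops when the force on the tool has changed by that much, and returns True; else False.
- ctrl.set_joints(angles): joint-space move.
- ctrl.gripper_to(opening, force=None): finger opening in mm; force is the grip in N (None keeps the last); returns when the fingers have stopped.
- ctrl.hold(seconds).
- ctrl.solve_ik(position, orientation): joint angles nearest the present ones, or None.
- sensors.read_state(): the state.
- optics.grab_frame(name): name is "scene" or "side" or "wrist"; returns (picture, depth): 480x640x3 uint8, red, green, blue; 480x640 float32, mm along the optical axis (not along the pixel's ray), 0 where there is no reading.
- optics.camera_params(name): a dict with "mtx" (3x3 intrinsics, pixels), "R" (3x3) and "t" (3): a world point X has camera coordinates R X + t; the wrist camera has in their place "T_tool_cam" (4x4, takes a point from camera to tool coordinates, whose origin is the TCP and whose axes are the flange's). Camera axes: x right, y down, z forward; pixel columns grow to the right and rows downward; lengths in mm; the calibration is good to about 2 mm. A picture is of the moment at which its call begins: read the wrist's pose just before it. camera_params takes no time and is no camera call.
A pose or a line that the arm cannot do raises ctrl.MotionError and nothing moves.
- ctrl.finish_job(): hands the job in; it is judged then, once.
The state is a dict: "t": time; "q": joint angles; "qvel": joint speeds; "tau": joint torques, N m; "eef_pos": TCP position; "eef_rot": TCP orientation; "force": force on the tool from outside, world axes, zero at the start; "wrist_torque": the same for the moment, N m; "grip_width": finger opening in mm; "grasp_force": force on a finger pad.
Only numpy, scipy, OpenCV 4.12 (cv2) and the standard library are available. Lean on these libraries where they do the work, as an engineer would, in place of code of your own. Each camera call takes 0.05 s, during which the arm holds its last target. There are 200 camera calls.

## Working session

There is one attempt and no reset: what is moved stays moved. The work goes in short steps, each a Python script; the robot and the scene stay as the last script left them, time stands still between calls to the robot, and variables do not carry over. Pictures are saved under pics/ and viewed, at most 10 in all, crops included, and the job is handed in when it is done.

```bash
mkdir -p pics; ls; cat > h.py <<'E'
import numpy as np, cv2
from plant import ctrl, sensors, optics
def grab(name, save=None):
    s=sensors.read_state(); im,d=optics.grab_frame(name); p=optics.camera_params(name)
    K=np.array(p["mtx"])
    if "R" in p:
        R=np.array(p["R"]); t=np.array(p["t"]); C=-R.T@t; Rw=R.T
    else:
        T=np.array(p["T_tool_cam"]); Re=np.array(s["eef_rot"])
        Rw=Re@T[:3,:3]; C=Re@T[:3,3]+np.array(s["eef_pos"])
    if save: cv2.imwrite("pics/"+save,im[:,:,::-1])
    return im,d,K,Rw,C
def ray(uv,K,Rw,C,z):
    uv=np.atleast_2d(uv).astype(float); r=(Rw@np.linalg.inv(K)@np.c_[uv,np.ones(len(uv))].T).T
    return C+r*((z-C[2])/r[:,2])[:,None]
def cloud(d,K,Rw,C):
    v,u=np.mgrid[:480,:640]; r=np.stack([u,v,np.ones_like(u)],-1)@np.linalg.inv(K).T
    return (r*d[...,None])@Rw.T+C
def down(a): # tool y (closing) at angle a in world xy, z down
    y=np.array([np.cos(a),np.sin(a),0]); z=np.array([0,0,-1.]); return np.c_[np.cross(y,z),y,z]
E
python3 - <<'E'
from h import *
A=grab("scene"); B=grab("side")
cv2.imwrite("pics/a.png",A[0][:,:,::-1]); cv2.imwrite("pics/b.png",B[0][:,:,::-1])
print(sensors.read_state()["t"],ctrl.tcp_to_tips,A[4],B[4],sensors.read_state()["eef_rot"])
E
```

```text
pics
0.1 25.0 [1161.30410204 -804.69130193 1283.91152554] [ 398.5001693  1314.69959129  893.05613765] [[ 3.62286418e-07  9.99997782e-01 -2.10628633e-03]
 [ 9.99999948e-01  3.18285699e-07  3.23114376e-04]
 [ 3.23114330e-04 -2.10628634e-03 -9.99997730e-01]]
```

View pics/a.png

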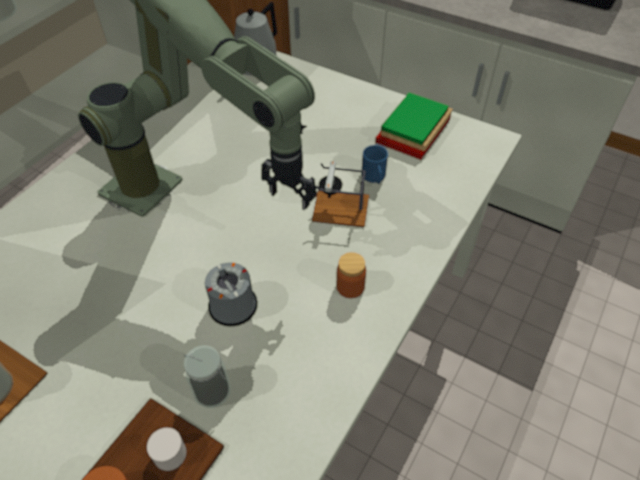

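View pics/b.png

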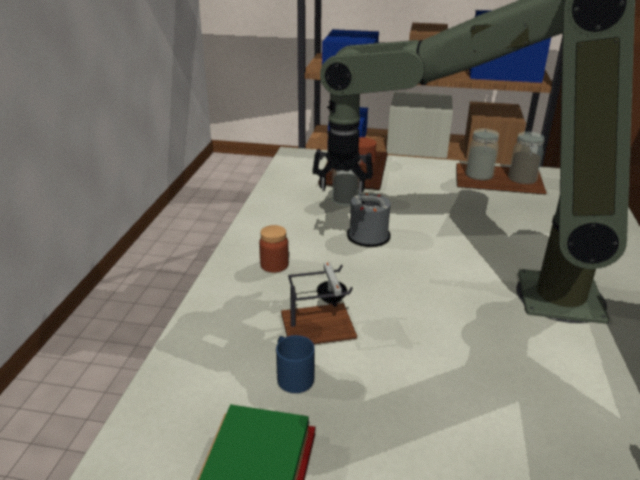

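The scene view shows the bar at about (330,178), grinder mouth (229,280), mug (374,160), canister (351,262) and jar (204,360). The side view shows the bar at (332,280) and the grinder mouth at (369,203).

```bash
python3 - <<'E'
from h import *
np.set_printoptions(precision=1,suppress=True)
A=grab("scene"); B=grab("side")
for n,a,b,z in [("bar",(330,178),(332,280),134),("mouth",(229,280),(369,203),115),("mug",(375,152),(296,345),90),("can",(351,262),(273,233),110),("jar",(204,360),(347,175),150),("postTop",(362,190),(292,275),125)]:
    print(n,ray(a,*A[2:],z),ray(b,*B[2:],z))
    for X,(u,v) in ((A,a),(B,b)): print("   depth pt",cloud(*X[1:])[v,u])
print(optics.camera_params("wrist"))
E
```

```text
bar [[565.5 216.1 134. ]] [[556.  235.3 134. ]]
   depth pt [568.5 210.9 139.8]
   depth pt [554.1 248.3 143.1]
mouth [[ 523.5 -207.9  115. ]] [[ 517.2 -196.3  115. ]]
   depth pt [ 507.5 -192.9   85.6]
   depth pt [ 521.  -244.    90.4]
mug [[603.6 423.5  90. ]] [[600.3 417.1  90. ]]
   depth pt [587.6 458.7  55.7]
   depth pt [607.1 386.7  62.8]
can [[755.2   0.9 110. ]] [[749.2  17.1 110. ]]
   depth pt [754.7   2.  108.4]
   depth pt [749.6  15.5 109. ]
jar [[ 625.4 -426.5  150. ]] [[ 597.  -299.2  150. ]]
   depth pt [ 621.5 -423.8  141.7]
   depth pt [ 607.8 -386.9  109.6]
postTop [[662.5 228.5 125. ]] [[652.  220.7 125. ]]
   depth pt [661.2 231.2 122. ]
   depth pt [652.6 218.2 123.2]
{'mtx': array([[339.9,   0. , 319.3],
       [  0. , 339.9, 237.9],
       [  0. ,   0. ,   1. ]]), 'T_tool_cam': array([[  -0. ,   -1. ,   -0.3,   79.5],
       [   1. ,   -0. ,    0. ,    0.3],
       [  -0. ,   -0.3,    1. , -117.9],
       [   0. ,    0. ,    0. ,    1. ]])}
```

```bash
python3 - <<'E'
from h import *
ctrl.move_ptp([520,-200,290],down(0)); ctrl.hold(0.3); M=grab("wrist","m.png"); 
ctrl.move_ptp([561,222,310],down(0)); ctrl.hold(0.3); L=grab("wrist","l.png")
np.savez("ml.npz",mi=M[0],md=M[1],K=M[2],mR=M[3],mC=M[4],li=L[0],ld=L[1],lR=L[3],lC=L[4])
print(sensors.read_state()["t"])
cv2.imwrite("pics/ml.png",np.hstack([M[0],L[0]])[:,:,::-1][::1,:,:][:, :, :].copy())
im=cv2.imread("pics/ml.png"); cv2.imwrite("pics/ml.png",np.hstack([im[:,120:520],im[:,760:1160]]))
E
```

```text
3.3167
```

View pics/ml.png

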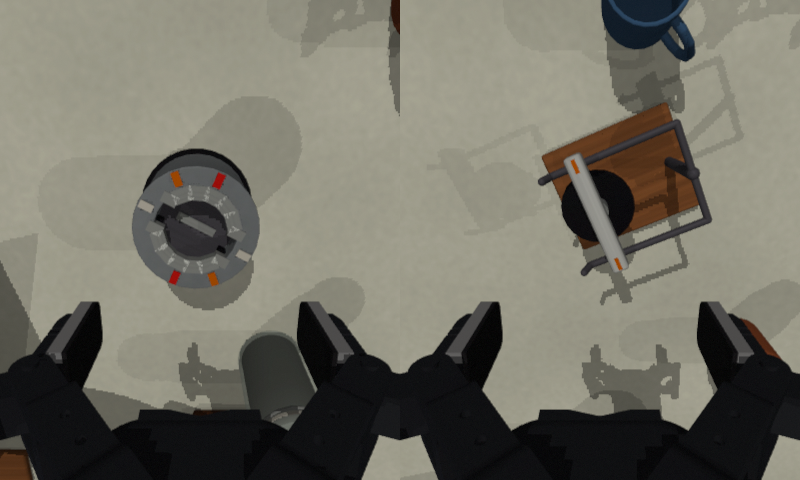

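Left crop (offset +120) shows the mouth at (195,228), with white marks at (146,206) and (243,256), orange at (178,180) and (213,279), and red at (219,181) and (175,278). The right crop shows the bar from orange tip (574,164) to (619,264), lying across both prongs.

```bash
cat > meas.py <<'E'
from h import *
np.set_printoptions(precision=2,suppress=True)
def blobs(im,lo,hi,box,smin=110):
    h=cv2.cvtColor(im,cv2.COLOR_RGB2HSV); m=cv2.inRange(h,(lo,smin,70),(hi,255,255))
    k=np.zeros_like(m); x0,y0,x1,y1=box; k[y0:y1,x0:x1]=m[y0:y1,x0:x1]
    n,_,st,c=cv2.connectedComponentsWithStats(k)
    i=[j for j in range(1,n) if st[j,4]>=12]; return c[i],st[i,4]
E
python3 - <<'E'
from meas import *
z=np.load("ml.npz"); K=z["K"]
hm=cv2.cvtColor(z["mi"],cv2.COLOR_RGB2HSV)
box=(240,150,400,310)
for nm,lo,hi in (("or",8,22),("red",0,7),("red2",170,179)):
    c,a=blobs(z["mi"],lo,hi,box); print(nm,c+0,a)
    if len(c): 
        P=ray(c,K,z["mR"],z["mC"],115); print(P)
        if len(P)==2: d=P[1]-P[0]; print("mid",P.mean(0),"len",np.hypot(*d[:2]),"ang",np.arctan2(d[1],d[0]))
for nm,p in (("white",[(266,206),(363,256)]),):
    P=ray(p,K,z["mR"],z["mC"],115); d=P[1]-P[0]; print(nm,P,P.mean(0),np.hypot(*d[:2]),np.arctan2(d[1],d[0]))
print("tops",[np.nanmedian(cloud(z["md"],K,z["mR"],z["mC"])[v-1:v+2,u-1:u+2,2]) for u,v in ((275,230),(372,215))])
# lid: bar outline
c,a=blobs(z["li"],8,22,(280,140,370,280),170); print(c,a)
Lc=cloud(z["ld"],K,z["lR"],z["lC"]); m=((Lc[...,2]>137)&(Lc[...,2]<160)&(abs(Lc[...,0]-561)<80)&(abs(Lc[...,1]-222)<80)).astype(np.uint8)
n,l,st,cc=cv2.connectedComponentsWithStats(m); j=1+st[1:,4].argmax(); print(st[j],cc[j])
ys,xs=np.nonzero(l==j); r=cv2.minAreaRect(np.c_[xs,ys].astype(np.float32)); print(r)
Q=ray(cv2.boxPoints(r),K,z["lR"],z["lC"],143); print("bar ctr",Q.mean(0),Q-Q.mean(0), "medz",np.median(Lc[l==j][:,2]))
P=Lc[l==j][:,:2]; print("3d rect",cv2.minAreaRect(P.astype(np.float32)))
E
```

```text
or [[296.27 178.6 ]
 [332.78 278.67]] [134 105]
[[ 500.83 -161.    115.  ]
 [ 533.45 -254.73  115.  ]]
mid [ 517.14 -207.87  115.  ] len 99.24390939126498 ang -1.2358308238944984
red [[338.55 180.51]
 [294.2  277.1 ]] [137 105]
[[ 537.08 -162.56  115.  ]
 [ 497.14 -253.19  115.  ]]
mid [ 517.11 -207.87  115.  ] len 99.04363317645355 ang -1.9858570971607823
red2 [] []
white [[ 473.78 -185.01  115.  ]
 [ 560.96 -231.83  115.  ]] [ 517.37 -208.42  115.  ] 98.95646068451315 -0.4928334011475965
tops [np.float64(115.19970024151087), np.float64(113.66935245202063)]
[[305.29 147.46]
 [350.83 169.46]
 [294.6  166.26]
 [283.47 184.16]
 [360.33 217.99]
 [337.89 263.65]] [ 647 1782   50  140  306   37]
[ 284  153   65  120 2317] [315.83 211.59]
((316.5988464355469, 212.45529174804688), (125.79795837402344, 19.285118103027344), 65.65890502929688)
bar ctr [560.47 228.3  143.  ] [[-29.44  47.65   0.  ]
 [-14.92  53.96   0.  ]
 [ 30.09 -46.9    0.  ]
 [ 14.27 -54.71   0.  ]] medz 142.92260284987987
3d rect ((559.8696899414062, 227.7880859375), (16.189485549926758, 110.95487976074219), 23.14194679260254)
```

Mouth is at (517.1,-207.9); the mark spacing of 99.1 matches the expected 99. Its white axis is at -0.486 rad. The bar centre is at (560.2,228), its top at 142.9 (expected 143), angle -1.163 rad. Next: grasp and lift.

```bash
python3 - <<'E'
from meas import *
for a in (0.408,1.085,0.335):
    for p in ([560.2,228,230],[517,-208,240]): 
        for k in (0,np.pi): print(a,k,ctrl.solve_ik(p,down(a+k)))
ctrl.gripper_to(50)
ctrl.move_ptp([560.2,228,215],down(0.408))
print("hit",ctrl.move_l([560.2,228,141],vel=100,threshold=12))
s=sensors.read_state(); print(s["eef_pos"],s["force"])
ctrl.gripper_to(10,80); s=sensors.read_state(); print(s["t"],s["grip_width"],s["grasp_force"],s["force"])
print("hit",ctrl.move_l([560.2,228,235],vel=80,threshold=25))
s=sensors.read_state(); print(s["t"],s["eef_pos"],s["grip_width"],s["grasp_force"],s["force"])
grab("wrist","g.png")
E
```

```text
0.408 0 [ 0.24  0.29  1.49 -0.    1.36 -0.16]
0.408 3.141592653589793 None
0.408 0 [-0.54  0.18  1.6  -0.    1.35 -0.95]
0.408 3.141592653589793 [-0.54  0.18  1.6  -0.    1.35  2.2 ]
1.085 0 [ 0.24  0.29  1.49 -0.    1.36 -0.84]
1.085 3.141592653589793 [ 0.24  0.29  1.49 -0.    1.36  2.3 ]
1.085 0 [-0.54  0.18  1.6  -0.    1.35 -1.62]
1.085 3.141592653589793 [-0.54  0.18  1.6  -0.    1.35  1.52]
0.335 0 [ 0.24  0.29  1.49 -0.    1.36 -0.09]
0.335 3.141592653589793 None
0.335 0 [-0.54  0.18  1.6  -0.    1.35 -0.87]
0.335 3.141592653589793 [-0.54  0.18  1.6  -0.    1.35  2.27]
hit False
[560.92 228.17 141.9 ] [-0.11 -0.32 -0.84]
5.5417 15.84013999302579 78.24300918728113 [ 0.66 -0.63  4.98]
hit False
6.8667 [559.71 227.86 234.09] 15.669207761776361 78.2517908513546 [-0.21  0.47 -2.44]
```

View pics/g.png

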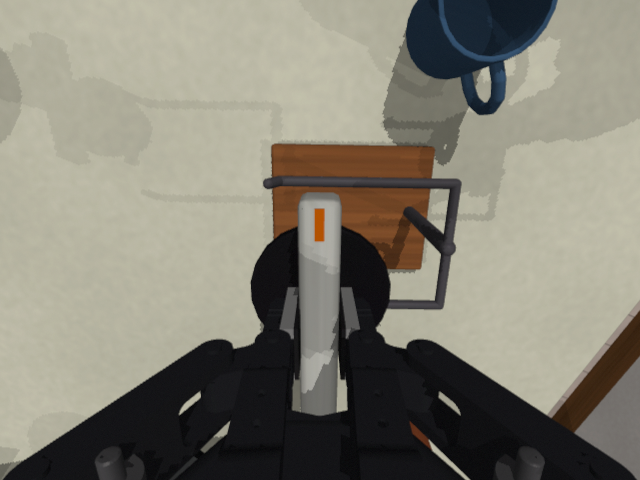

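The lid is held: the bar runs vertically at u 300–340 with its far end at v≈193, and the plate sits level. Next I hover beside the mouth at the entry orientation and measure lid and mouth in the same view.

```bash
python3 - <<'E'
from meas import *
a=1.085; R=down(a); m=np.array([517.1,-207.9,0])
p=m-85*R[:,0]; p[2]=250
ctrl.move_ptp(p,R); ctrl.hold(0.4)
s=sensors.read_state(); im,d,K,Rw,C=grab("wrist","n.png"); Re=np.array(s["eef_rot"]); e=np.array(s["eef_pos"])
print(s["t"],e,p,s["grip_width"],s["force"])
T=(cloud(d,K,Rw,C)-e)@Re
for nm,lo,hi in (("or",8,22),("red",0,7)):
    c,ar=blobs(im,lo,hi,(170,0,470,330)); print(nm,c,ar)
    P=ray(c,K,Rw,C,115); print(P)
ok=(d>0)&(T[...,2]>-14)&(T[...,2]<8)&(abs(T[...,1])<12)&(T[...,0]>24)&(T[...,0]<70)
P=T[ok]; print("bar pts",len(P),"x",np.percentile(P[:,0],[95,99,100]),"y",np.percentile(P[:,1],[0,2,50,98,100]))
print("z fit",np.polyfit(P[:,0],P[:,2],1),"ymid fit",np.polyfit(P[:,0],P[:,1],1))
pl=T[(d>0)&(T[...,2]>30)&(T[...,2]<52)&(np.hypot(T[...,0],T[...,1])<50)]
hist=np.percentile(pl[:,2],[10,50,90]); print("plate",len(pl),hist,pl[:,0].max(),pl[:,1].min(),pl[:,1].max())
E
```

```text
9.0583 [ 592.43 -247.19  250.06] [ 592.27 -247.59  250.  ] 15.51676829810558 [ 0.28 -0.15 -2.52]
or [[368.91  60.89]
 [272.39 170.69]
 [318.49 224.75]] [245 185 325]
[[ 500.69 -160.95  115.  ]
 [ 533.34 -254.68  115.  ]
 [ 585.66 -243.98  115.  ]]
red [[389.3  112.97]
 [248.33 123.56]] [213 209]
[[ 536.98 -162.3   115.  ]
 [ 497.02 -253.14  115.  ]]
bar pts 3629 x [54.68 55.28 55.54] y [-7.96 -7.41  0.15  7.74  8.19]
z fit [ 0.04 -1.97] ymid fit [ 0.   -0.02]
plate 5863 [36.31 37.25 38.33] 33.96800472656292 -35.028495699761024 36.33754302049619
```

View pics/n.png

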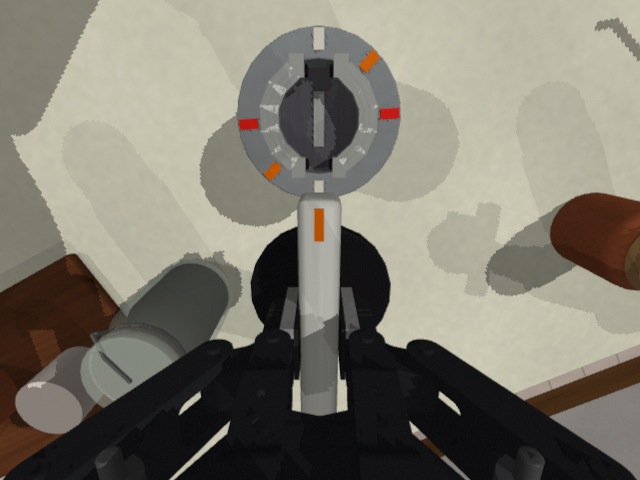

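The mouth comes out the same from both views, at (517.0,-207.8), and the bar is in line with the white marks in the image (u≈318). The bar slopes about 0.04 rad along its length. I'll check that against the flange plane, level it, then insert.

```bash
cat > ins.py <<'E'
from meas import *
from scipy.spatial.transform import Rotation as Ro
m=np.array([517.0,-207.8,115.]); ct=np.array([-0.5,0,7.3])
def tcp(bz,R,dxy=(0,0)): return m+np.array([dxy[0],dxy[1],bz])-R@ct   # bz: bar height above mouth
def rot(a,s): return down(a)@Ro.from_euler("y",s).as_matrix()
E
python3 - <<'E'
from ins import *
a=1.085
s=sensors.read_state(); im,d,K,Rw,C=grab("wrist"); Re=np.array(s["eef_rot"]); e=np.array(s["eef_pos"])
W=cloud(d,K,Rw,C); T=(W-e)@Re; r=np.hypot(W[...,0]-m[0],W[...,1]-m[1])
ax=(W-m)@down(a)[:,0]
k=(d>0)&(r>42)&(r<56)&(abs(W[...,2]-115)<8); fs=np.polyfit(ax[k],W[...,2][k],1)
def slope(k): return np.polyfit(ax[k],W[...,2][k],1)
kb=(d>0)&(T[...,2]>-4)&(T[...,2]<4)&(abs(T[...,1])<6)&(T[...,0]>20)&(T[...,0]<52); bs=slope(kb)
print("flange",fs,"bar",bs, "n",k.sum(),kb.sum())
sl=float(np.clip(-(bs[0]-fs[0]),-0.08,0.08)); print("level by",sl)
open("sl.txt","w").write(str(sl))
R=rot(a,sl)
ctrl.move_l(tcp(95,R),R,vel=100); 
print(ctrl.move_l(tcp(62,R),R,vel=80,threshold=12))
hit=ctrl.move_l(tcp(36,R),R,vel=20,threshold=14)
s=sensors.read_state(); Re=np.array(s["eef_rot"]); b=np.array(s["eef_pos"])+Re@ct
print(hit,s["t"],"bar rel",b-m,s["force"],s["wrist_torque"],s["grip_width"])
E
```

```text
flange [  0.   114.48] bar [  0.01 251.3 ] n 9125 2666
level by -0.008010270154318815
False
False 12.2417 bar rel [ 0.41  0.14 38.04] [-3.31  3.38  7.76] [ 0.32  0.64 -0.  ] 15.58162936839657
```

```bash
python3 - <<'E'
from ins import *
sl=float(open("sl.txt").read()); ctrl.hold(0.4)
def st():
    s=sensors.read_state(); Re=np.array(s["eef_rot"]); b=np.array(s["eef_pos"])+Re@ct
    print(round(s["t"],2),"bar rel",b-m,"yaw",np.arctan2(Re[1,1],Re[0,1]),"F",s["force"],"M",s["wrist_torque"],s["grip_width"],s["grasp_force"])
st()
for th in (0.15,0.3,0.45,0.6,0.75):
    R=rot(1.085-th,sl); ctrl.move_l(tcp(36,R),R,vel=10) if False else ctrl.move_ptp(tcp(36,R),R); ctrl.hold(0.1); st()
ctrl.hold(0.3)
s=sensors.read_state(); im,d,K,Rw,C=grab("wrist","t.png"); st()
c,ar=blobs(im,8,22,(170,0,470,420)); print(c,ar)
E
```

```text
12.64 bar rel [ 0.41  0.16 38.02] yaw 1.0852982412306937 F [-3.47  2.67  6.98] M [ 0.34  0.66 -0.03] 16.102977216234233 78.9608895778656
13.01 bar rel [ 1.12 -0.81 38.06] yaw 0.9372194648153399 F [-1.37  0.95  6.16] M [-0.06  0.34 -0.05] 15.247877039108992 78.82149338722229
13.38 bar rel [ 0.95 -1.13 38.04] yaw 0.7872088985018767 F [-0.73  0.33  6.23] M [-0.19  0.47 -0.06] 15.237159164382565 78.8168728351593
13.74 bar rel [ 0.81 -1.2  38.02] yaw 0.6374154249064424 F [-1.45 -0.31  6.24] M [-0.24  0.49 -0.01] 15.587032797526838 78.83260488510132
14.11 bar rel [ 0.65 -1.34 38.02] yaw 0.4874160342182411 F [-2.43 -1.41  6.48] M [-0.29  0.58  0.07] 15.155137228405057 78.85441660881042
14.47 bar rel [ 0.48 -1.44 38.01] yaw 0.33751599923008707 F [-2.96 -1.12  6.88] M [-0.22  0.66  0.04] 15.53349342149252 78.88542652130127
14.82 bar rel [ 0.47 -1.45 38.02] yaw 0.337514987808056 F [-2.5  -0.26  6.48] M [-0.23  0.66  0.05] 15.618057228720003 78.88487219810486
[[318.97 184.03]
 [318.49 225.95]] [254 329]
```

View pics/t.png

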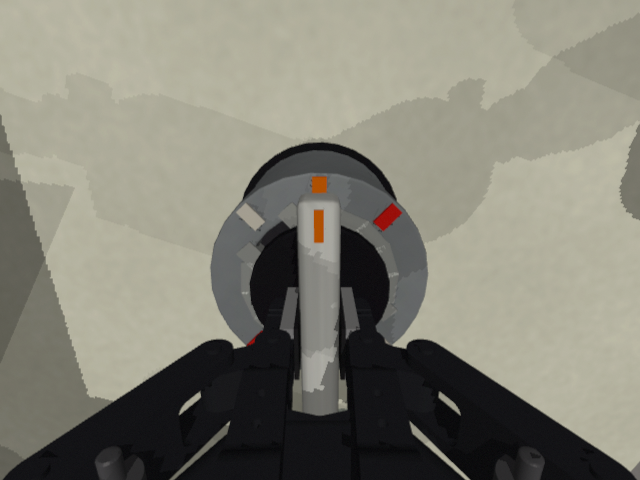

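The orange mark (319,184) and the bar's tip insert (318,226) line up, the plate is seated, and the bar is 1.5 mm off centre horizontally with its height about 38 mm. Handing in.

```bash
python3 -c "
from plant import ctrl
print(ctrl.finish_job())"
```

```text
the job is handed in; nothing more can be done
None
```

The lid is seated in the grinder's mouth and twisted 0.75 rad clockwise so the bar lines up with the orange marks, with the gripper still holding it. The job was handed in after about 15 s; no verdict came back.

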